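# Set the polarizer ring of a dish viewer to its red index dot

## Robot

A 6-joint arm with a two-finger parallel gripper is mounted at the origin on a cart in front of the work surface, level with it; the furniture and walls round the work are solid. World frame = base frame: x ahead of the robot, y to its left, z up, the work surface at z = 0. Lengths are in m, angles in rad, forces in N, time in s.
With the tool pointing down it reaches from about 0.35 to 0.8 m from the base axis. Payload 7.3 kg.
Tool frame: the origin (TCP) lies at the very end of the fingers, on their centre line; the grasp point (between the pads) lies manip.grip_point_offset behind it (manip.grip_point_offset is the distance from the TCP to the grasp point, in m); z points along the fingers, y is the line along which they close (so a half turn about z gives the same grasp; the last joint's range is limited). The gripper opens to 85 mm and grips with 20 to 120 N. Pads are 22 mm wide; open, the fingers measure 114 mm over their backs; the gripper's body (76 mm by 85 mm) begins 54 mm behind the grasp point. The pads swing forward as they close: fully open they stand 13 mm farther back than shut.
Start: joints at [-1.352, 0.342, 1.524, -0, 1.275, -0.146], TCP at [0.187, -0.49, 0.231] pointing down, gripper open.
Joint ranges: [-2.53, 2.53], [-0.77, 2.02], [0.04, 2.7], [-1, 4.14], [0.28, 2.66], [-3.11, 3.11]. Speed limits (rad/s): [2.57, 2.57, 3.14, 3.14, 3.14, 3.14].

## Interface

Orientations are given as [roll, pitch, yaw] about the fixed x, y, z axes, in that order (R = Rz(yaw) Ry(pitch) Rx(roll)).
In Python, from station import manip gives the robot as it stands.
- The arm moves only by the shell command python3 -m pendant 'ROWS'. ROWS is JSON, a list of rows, each an object with "angular": the turn, a rotation vector about the tool's x, y, z normalised to -1 to 1, where 1 is 6 degrees, a list of three; "dp": the shift along the tool's x, y, z normalised to -1 to 1, where 1 is 2 cm, a list of three; "gripper": the closure in counts, from 0 (fully open) to 255 (shut). In form: [{"angular": [rx, ry, rz], "dp": [tx, ty, tz], "gripper": gripper}, ...]. A call has exactly 5 rows; each row shifts and turns the commanded pose from where the row before left it, along the tool's axes as they then stand; what a row does not reach is not made up. A row lasts 1/12 s, in which the tool goes at most 41.7 mm and 7.16 degrees, less where a joint would pass 70% of its speed; a pose out of reach is approached as far as the arm can. A call with a number of a shift or a turn outside -1 to 1 is refused whole. A call with a gripper value outside its range is refused whole. The fingers move at their own pace and stop on an object; the grip force is fixed at half the most. Time passes only in rows, so rows that do not move let the fingers close, or fill a call up. It gives the time, the measured TCP pose, the force, the opening and the grip force at its end, in the units of the state.
- manip.read_state(): the state, without advancing time (a new reading comes with each control period).
- manip.capture(name): name is "scene" or "top" or "wrist"; returns (picture, depth): 384x512x3 uint8, blue, green, red; 384x512 float32, m along the optical axis (not along the pixel's ray), 0 where there is no reading.
- manip.get_calibration(name): a dict with "K" (3x3 intrinsics, pixels), "pose" (4x4, takes a point from camera to world coordinates). Camera axes: x right, y down, z forward; pixel columns grow to the right and rows downward; lengths in m; the calibration is good to about 2 mm. A picture is of the moment at which its call begins: read the wrist's pose just before it. get_calibration takes no time and is no camera call; for the wrist camera it gives the pose at the moment of the call.
- manip.finish_job(): hands the job in; it is judged then, once.
The state is a dict: "time": time; "joint_pos": joint angles; "joint_vel": joint speeds; "tau": joint torques, N m; "tcp_pos": TCP position; "tcp_rot": TCP orientation; "wrist_force": force on the tool from outside, world axes, zero at the start; "ft_torque": the same for the moment, N m; "grip_width": finger opening in m; "grip_force": force on a finger pad.
Only numpy, scipy, OpenCV 4.12 (cv2) and the standard library are available. Lean on these libraries where they do the work, as an engineer would, in place of code of your own. Each camera call takes 0.05 s, during which the arm holds its last target. There are 200 camera calls.

## Task

Without gripping anything, push the upright orange tab on the black polarizer ring around its arc with the outside of the fingers until the ring's white pointer points at the middle of the red dot on the scale. Then press the green lamp button fully down with the fingertips and let it come up again, with the ring still on the red dot. Do not pinch the tab between the fingers, and leave the petri dish in the ring and everything else where it is.

Things in the scene. Friction and masses are not known exactly. Their poses are not given: they have to be found in the camera images.
- viewer: Fixed round grey base of the dish viewer, 244 mm in diameter, its flat top 18 mm above the worktop, with black scale ticks near the rim. Origin: on the ring's axis at the underside (z = 0). Its -x axis points roughly at the robot. Nothing on it is higher than 35 mm except the tab.
- ring (a joint): Angle of the black polarizer ring about the vertical axis through the viewer's centre, rad, counter-clockwise positive seen from above. At 0 the tab and pointer lie on the viewer's own -x side; range -2.3 to 2.3. It turns stiffly (about 1.5 N sideways at the tab) and stays where it is left.
- ring_axis (a point): Point on the ring's axis at the ring's underside (20 mm above the worktop), turning with the ring: the tab and pointer lie along its -x axis. The ring is black, 142 mm outside, 112 mm inside, 12 mm high (top 32 mm above the worktop).
- tab (a point): Top middle of the upright orange tab on the ring, 84 mm from the ring's axis, 73 mm above the worktop. The tab is a plate 22 mm long radially, 12 mm thick along the arc, and stands free from 32 to 73 mm above the worktop. Push on either broad face.
- pointer (a point): Tip of the white pointer, straight out from the tab, 101 mm from the ring's axis, 30 mm above the worktop.
- red_dot: Fixed red index dot, 16 mm in diameter and 3 mm high, on the base's top about 108 mm from the ring's axis, on the left or the right side. Origin: its centre, 18 mm above the worktop. It is the target for the pointer.
- blue_dot: The same in blue on the other side; not the target.
- lamp_button (a joint): Travel of the green push button, m: 0 up, 0.006 fully down. It takes 5 N and springs back.
- lamp_button_top (a point): Centre of the green button's top, 22 mm above the worktop when up; the button is 36 mm in diameter and stands in a fixed round black housing (52 mm in diameter, 12 mm high), left of the viewer.
- dish: Loose petri dish, 91 mm in diameter, 15 mm high, lying on the viewer's window inside the ring. Origin: centre of its underside. To be left alone.
- green_bottle: Loose small bottle with a green cap, 44 mm in diameter, 90 mm high. Origin: centre of its underside. To be left alone.
- calculator: Loose black calculator lying flat, 123x82x16 mm. Origin: centre of its underside. To be left alone.
- beaker: Loose small clear beaker, 52 mm in diameter, 66 mm high. Origin: centre of its underside. To be left alone.
There are look-alikes about, which are no part of the job. What is meant by the part that bears lamp_button is not purple or yellow, and is the smaller of those in its own colour.

How it is judged:
By the outcome, as a careful person would: the job done as asked, in the order asked, and still so for the second after the job is handed in, with the robot touching nothing.
It also fails if it takes over 58 s, if anything falls off the work surface, if the arm or the gripper's body presses on something with over 40 N, if the wrist force passes 120 N, or if a joint passes its speed limit or range.

## Working session

There is one attempt and no reset: what is moved stays moved. The work goes in short steps, Python scripts to look and compute and a shell command to move; the robot and the scene stay as the last step left them, time stands still between calls to the robot, and variables do not carry over. Pictures are saved under pics/ and viewed, at most 11 in all, crops included, and the job is handed in when it is done.

```bash
ls; mkdir -p pics; python3 - <<'E'
from station import manip
import cv2,numpy as np
for n in("top","scene"):
    p,d=manip.capture(n); cv2.imwrite(f"pics/{n}0.png",p); np.save(f"pics/{n}0.npy",d)
    c=manip.get_calibration(n); print(n,np.round(c["K"],1).tolist(),np.round(c["pose"],3).tolist())
s=manip.read_state(); print(s["time"],s["tcp_pos"],s["tcp_rot"],s["grip_width"],manip.grip_point_offset)
E
```

```text
pics
top [[353.6, 0.0, 253.8], [0.0, 353.6, 190.0], [0.0, 0.0, 1.0]] [[0.005, -0.989, 0.149, 0.416], [-1.0, -0.004, 0.007, 0.081], [-0.006, -0.149, -0.989, 1.061], [0.0, 0.0, 0.0, 1.0]]
scene [[471.1, 0.0, 258.6], [0.0, 471.1, 188.1], [0.0, 0.0, 1.0]] [[-0.811, -0.429, 0.399, 0.07], [-0.585, 0.607, -0.538, 0.764], [-0.011, -0.669, -0.743, 0.983], [0.0, 0.0, 0.0, 1.0]]
0.1 [ 0.18727819 -0.49009104  0.23069305] [-3.14025495e+00 -2.43858206e-04  3.64851014e-01] 0.08545330706101834 0.0187
```

View pics/top0.png

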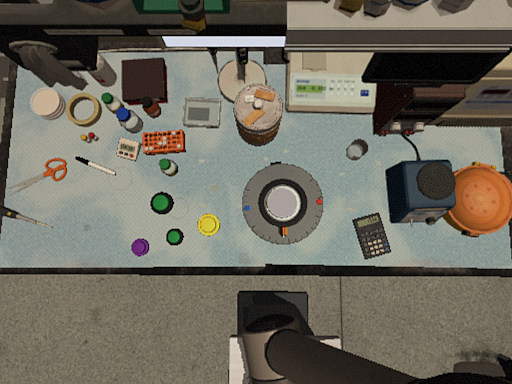

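View pics/scene0.png

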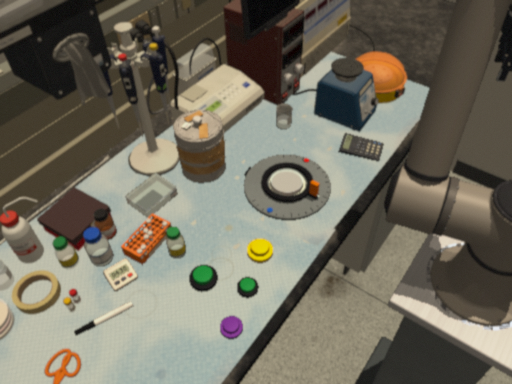

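The top view shows the viewer near (283,203), its tab at (284,231), the red dot at (320,201) and the blue one at (247,208). The small green button is at (175,237) and the larger look-alike at (162,203). Next I'll measure these.

```bash
cat > h.py <<'E'
import numpy as np,cv2
from station import manip
def ray(c,uv,z):
    K,T=np.array(c["K"]),np.array(c["pose"])
    d=T[:3,:3]@np.linalg.solve(K,[uv[0],uv[1],1.]); o=T[:3,3]
    return o+d*(z-o[2])/d[2]
def blobs(p,lo,hi,amin=8):
    h=cv2.cvtColor(p,cv2.COLOR_BGR2HSV); m=cv2.inRange(h,np.array(lo),np.array(hi))
    n,_,st,ce=cv2.connectedComponentsWithStats(m)
    return [(st[i,4],ce[i]) for i in range(1,n) if st[i,4]>=amin]
E
python3 - <<'E'
from h import *
from station import manip
for n in("top","scene"):
    p=cv2.imread(f"pics/{n}0.png"); c=manip.get_calibration(n)
    for nm,lo,hi,z,a in(("red",(0,150,120),(6,255,255),.021,6),("red2",(174,150,100),(180,255,255),.021,6),("blue",(100,130,100),(125,255,255),.021,6),("green",(55,120,50),(85,255,255),.022,40),("orange",(7,180,150),(16,255,255),.073,8)):
        for A,ce in blobs(p,lo,hi,a):
            w=ray(c,ce,z)
            if .25<w[0]<.75 and -.2<w[1]<.5: print(n,nm,A,ce.round(1),w.round(4))
p=cv2.imread("pics/top0.png"); c=manip.get_calibration("top")
# ring black circle / viewer grey
cr=cv2.resize(p[150:255,150:365],None,fx=3.7,fy=3.7,interpolation=cv2.INTER_CUBIC); cv2.imwrite("pics/crop.png",cr)
g=cv2.cvtColor(p,cv2.COLOR_BGR2GRAY)
m=(g<45).astype(np.uint8); n,_,st,ce=cv2.connectedComponentsWithStats(m)
for i in range(1,n):
    if 240<ce[i][0]<325 and 160<ce[i][1]<245 and st[i,4]>30:
        print(st[i],ce[i]); b=st[i]; print(ray(c,(b[0]+b[2]/2-.5,b[1]+b[3]/2-.5),.03))
E
```

```text
top red 6 [131.  155.2] [0.6769 0.4602 0.021 ]
top red 20 [318.9 201. ] [ 0.5399 -0.1044  0.021 ]
top blue 16 [246.5 207.5] [0.5197 0.1094 0.021 ]
top green 78 [164.1 163.8] [0.6505 0.3586 0.022 ]
top green 207 [160.3 202.3] [0.5339 0.3649 0.022 ]
top green 121 [173.5 236.5] [0.4336 0.3218 0.022 ]
top orange 153 [153.3 138.5] [0.7136 0.3796 0.073 ]
top orange 213 [171.8 142.8] [0.7009 0.3252 0.073 ]
top orange 31 [284.5 230.4] [0.4512 0.0021 0.073 ]
scene red 14 [305.9 160.1] [ 0.5387 -0.1     0.021 ]
scene red 7 [129.6 274.3] [0.6753 0.4669 0.021 ]
scene blue 18 [269.2 209.5] [0.5191 0.1133 0.021 ]
scene green 107 [172.5 232.5] [0.6755 0.3176 0.022 ]
scene green 305 [202.4 274.4] [0.5338 0.3674 0.022 ]
scene green 184 [247.1 284.6] [0.4313 0.3282 0.022 ]
scene orange 29 [314.4 182.9] [0.4499 0.0061 0.073 ]
scene orange 513 [146.7 237.5] [0.6835 0.3879 0.073 ]
[258 179  49  58 729] [282.69547325 203.09739369]
[0.51931536 0.00536476 0.03      ]
```

View pics/crop.png

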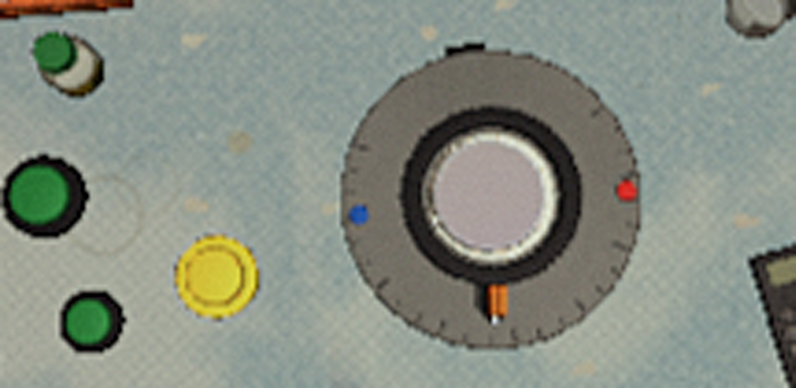

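The crop shows the small green button at crop (90,322), with a housing about 50 mm across. The pointer faces the robot and the red dot is on the right at crop (627,190). I'll close the fingers and move to above the left side of the tab.

```bash

python3 -m pendant '[{"angular":[0,0,0.7],"dp":[0.5,-0.9,0],"gripper":255},{"angular":[0,0,0.7],"dp":[0.5,-0.9,0],"gripper":255},{"angular":[0,0,0.7],"dp":[0.5,-0.9,0],"gripper":255},{"angular":[0,0,0.7],"dp":[0.5,-0.9,0],"gripper":255},{"angular":[0,0,0.7],"dp":[0.5,-0.9,0],"gripper":255}]'
python3 -m pendant '[{"angular":[0,0,0],"dp":[0.44,-0.9,0],"gripper":255},{"angular":[0,0,0],"dp":[0.44,-0.9,0],"gripper":255},{"angular":[0,0,0],"dp":[0.44,-0.9,0],"gripper":255},{"angular":[0,0,0],"dp":[0.44,-0.9,0],"gripper":255},{"angular":[0,0,0],"dp":[0.44,-0.9,0],"gripper":255}]'
```

```text
time: 0.52
tcp_pos: [0.2164, -0.3911, 0.231]
tcp_rot: [-3.141, 0.0, -0.006]
wrist_force: [0.6, 0.4, 0.1]
grip_width: 0.0255
grip_force: 0.0
time: 0.93
tcp_pos: [0.2608, -0.3013, 0.2311]
tcp_rot: [-3.141, 0.0, -0.002]
wrist_force: [0.9, 0.7, -0.2]
grip_width: 0.0002
grip_force: 0.0
```

```bash

python3 -m pendant '[{"angular":[0,0,0],"dp":[0.45,-0.9,0],"gripper":255},{"angular":[0,0,0],"dp":[0.45,-0.9,0],"gripper":255},{"angular":[0,0,0],"dp":[0.45,-0.9,0],"gripper":255},{"angular":[0,0,0],"dp":[0.45,-0.9,0],"gripper":255},{"angular":[0,0,0],"dp":[0.45,-0.9,0],"gripper":255}]'
python3 -m pendant '[{"angular":[0,0,0],"dp":[0.45,-0.9,0],"gripper":255},{"angular":[0,0,0],"dp":[0.45,-0.9,0],"gripper":255},{"angular":[0,0,0],"dp":[0.45,-0.9,0],"gripper":255},{"angular":[0,0,0],"dp":[0.45,-0.9,0],"gripper":255},{"angular":[0,0,0],"dp":[0.45,-0.9,0],"gripper":255}]'
python3 -m pendant '[{"angular":[0,0,0],"dp":[0.45,-0.9,0],"gripper":255},{"angular":[0,0,0],"dp":[0.45,-0.9,0],"gripper":255},{"angular":[0,0,0],"dp":[0.45,-0.9,0],"gripper":255},{"angular":[0,0,0],"dp":[0.45,-0.9,0],"gripper":255},{"angular":[0,0,0],"dp":[0.45,-0.9,0],"gripper":255}]'
python3 -m pendant '[{"angular":[0,0,0],"dp":[0.45,-0.9,0],"gripper":255},{"angular":[0,0,0],"dp":[0.45,-0.9,0],"gripper":255},{"angular":[0,0,0],"dp":[0.45,-0.9,0],"gripper":255},{"angular":[0,0,0],"dp":[0.45,-0.9,0],"gripper":255},{"angular":[0,0,0],"dp":[0.45,-0.9,0],"gripper":255}]'
python3 - <<'E'
from h import *
c=manip.get_calibration("wrist"); p,d=manip.capture("wrist"); cv2.imwrite("pics/w1.png",p)
import pickle; pickle.dump(c,open("pics/w1.pkl","wb")); print(manip.read_state()["tcp_pos"])
for nm,lo,hi,z in(("red",(0,150,100),(6,255,255),.021),("blue",(100,130,100),(125,255,255),.021),("orange",(7,180,120),(16,255,255),.073)):
    for A,ce in blobs(p,lo,hi,30): print(nm,A,ce.round(),ray(c,ce,z).round(4))
E
```

```text
time: 1.35
tcp_pos: [0.306, -0.2114, 0.2311]
tcp_rot: [-3.141, 0.0, -0.002]
wrist_force: [0.1, -0.1, 0.4]
grip_width: 0.0002
grip_force: 0.0
time: 1.77
tcp_pos: [0.3511, -0.1215, 0.2311]
tcp_rot: [-3.141, 0.0, -0.002]
wrist_force: [0.7, -0.5, 0.8]
grip_width: -0.0
grip_force: 0.0
time: 2.18
tcp_pos: [0.3962, -0.0316, 0.2311]
tcp_rot: [-3.142, 0.0, -0.002]
wrist_force: [0.1, -0.2, -0.2]
grip_width: 0.0002
grip_force: 0.0
time: 2.6
tcp_pos: [0.4414, 0.0583, 0.231]
tcp_rot: [3.142, 0.001, -0.002]
wrist_force: [0.2, 0.2, 0.8]
grip_width: 0.0004
grip_force: 0.0
[0.44270863 0.06057867 0.2310277 ]
red 152 [399.  83.] [ 0.539  -0.1036  0.021 ]
blue 133 [213. 102.] [0.5185 0.1104 0.021 ]
orange 158 [308. 171.] [0.4484 0.0041 0.073 ]
```

View pics/w1.png

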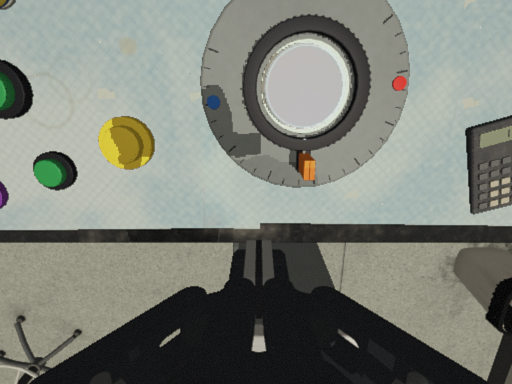

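The wrist view shows the tab at (308,171), the red dot at (399,83) and the ring centred near (306,84), with the closed fingers at the bottom. I'll fit the ring centre by circle.

```bash
python3 - <<'E'
from h import *
import pickle
from scipy.optimize import least_squares
c=pickle.load(open("pics/w1.pkl","rb")); p=cv2.imread("pics/w1.png"); g=cv2.GaussianBlur(cv2.cvtColor(p,cv2.COLOR_BGR2GRAY),(3,3),0).astype(float)
c0=np.array([.534,.004]); T=np.array(c["pose"]);K=np.array(c["K"])
def px(w): q=T[:3,:3].T@(w-T[:3,3]); q=K@q; return q[:2]/q[2]
print("cam",T[:3,3])
for nm,z,r0,s in(("rim",.018,.122,1),("ring",.032,.071,1)):
    pts=[]
    for a in np.radians(np.arange(0,360,3)):
        if abs(abs(np.degrees(a)-180))<20: continue
        rs=np.arange(r0-.012,r0+.012,.0005)
        v=[]
        for r in rs:
            u=px(np.array([*(c0+r*np.array([np.cos(a),np.sin(a)])),z])); v.append(cv2.getRectSubPix(g.astype(np.float32),(1,1),tuple(map(float,u)))[0,0])
        dv=np.gradient(np.array(v)); i=np.argmax(dv); pts.append(c0+rs[i]*np.array([np.cos(a),np.sin(a)]))
    pts=np.array(pts)
    f=least_squares(lambda q:np.hypot(*(pts-q[:2]).T)-q[2],[*c0,r0],loss="soft_l1",f_scale=.001); print(nm,f.x.round(4))
E
```

```text
cam [0.52516432 0.05751985 0.37422597]
rim [0.5341 0.0045 0.1206]
ring [0.5338 0.0047 0.0712]
```

```bash

python3 -m pendant '[{"angular":[0,0,0],"dp":[0.04,0.13,0.93],"gripper":255},{"angular":[0,0,0],"dp":[0.04,0.13,0.93],"gripper":255},{"angular":[0,0,0],"dp":[0.04,0.13,0.93],"gripper":255},{"angular":[0,0,0],"dp":[0.04,0.13,0.93],"gripper":255},{"angular":[0,0,0],"dp":[0.04,0.13,0.93],"gripper":255}]'
python3 -m pendant '[{"angular":[0,0,0],"dp":[0.04,0.13,0.93],"gripper":255},{"angular":[0,0,0],"dp":[0.04,0.13,0.93],"gripper":255},{"angular":[0,0,0],"dp":[0.04,0.13,0.93],"gripper":255},{"angular":[0,0,0],"dp":[0.04,0.13,0.93],"gripper":255},{"angular":[0,0,0],"dp":[0.04,0.13,0.92],"gripper":255}]'
python3 -c "
from h import *
cv2.imwrite('pics/w2.png',manip.capture('wrist')[0])"
```

```text
time: 3.07
tcp_pos: [0.4449, 0.0441, 0.1373]
tcp_rot: [3.141, 0.0, -0.002]
wrist_force: [-0.2, -0.2, -0.2]
grip_width: 0.0001
grip_force: 0.0
time: 3.48
tcp_pos: [0.449, 0.0311, 0.0445]
tcp_rot: [3.142, 0.0, -0.002]
wrist_force: [0.6, 0.9, 0.4]
grip_width: -0.0
grip_force: 0.0
```

View pics/w2.png

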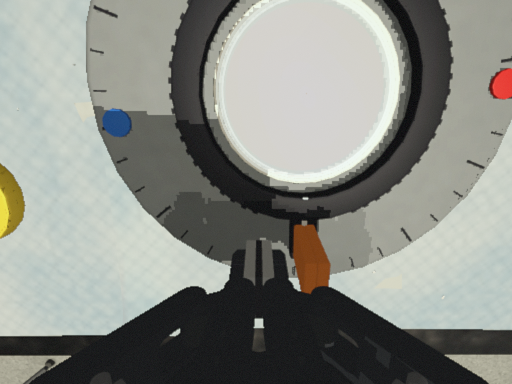

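The fingers stand just left of the tab, which is at (310,255). Next I raise 8 mm, make contact and start the arc.

```bash

python3 -m pendant '[{"angular":[0,0,0],"dp":[0,0,-0.2],"gripper":255},{"angular":[0,0,0],"dp":[0,0,-0.2],"gripper":255},{"angular":[0,0,0],"dp":[0,0.12,0],"gripper":255},{"angular":[0,0,0],"dp":[0,0.12,0],"gripper":255},{"angular":[0,0,0],"dp":[0,0.12,0],"gripper":255}]'
python3 -m pendant '[{"angular":[0,0,-0.5],"dp":[-0.05,0.22,0],"gripper":255},{"angular":[0,0,-0.5],"dp":[-0.05,0.22,0],"gripper":255},{"angular":[0,0,-0.5],"dp":[-0.05,0.22,0],"gripper":255},{"angular":[0,0,-0.5],"dp":[-0.05,0.22,0],"gripper":255},{"angular":[0,0,-0.5],"dp":[-0.05,0.22,0],"gripper":255}]'
cat > chk.py <<'E'
from h import *
s=manip.read_state(); x,y,z=s["tcp_pos"]; yaw=s["tcp_rot"][2]
d=np.array([.534-x,.0045-y]); ex=np.array([np.cos(yaw),np.sin(yaw)]); ey=np.array([np.sin(yaw),-np.cos(yaw)])
print("axis in tool x,y:",(d@ex).round(4),(d@ey).round(4),"yaw",np.degrees(yaw).round(1),"ring angle if in contact at 20.5 mm:",round(float(np.degrees(np.arctan2(-(y-.0045),-(x-.534))+np.arcsin(.0205/np.hypot(*d)))),1))
E
python3 chk.py
```

```text
time: 3.95
tcp_pos: [0.4498, 0.0239, 0.0545]
tcp_rot: [3.141, -0.002, -0.001]
wrist_force: [-1.5, -0.4, 0.6]
grip_width: -0.0
grip_force: 0.0
time: 4.37
tcp_pos: [0.447, 0.0016, 0.0541]
tcp_rot: [3.141, -0.002, 0.263]
wrist_force: [1.1, 2.1, -0.2]
grip_width: 0.0002
grip_force: 0.8
axis in tool x,y: 0.0848 0.0198 yaw 15.0 ring angle if in contact at 20.5 mm: 15.5
```

```bash

python3 -m pendant '[{"angular":[0,0,-0.5],"dp":[-0.05,0.22,0],"gripper":255},{"angular":[0,0,-0.5],"dp":[-0.05,0.22,0],"gripper":255},{"angular":[0,0,-0.5],"dp":[-0.05,0.22,0],"gripper":255},{"angular":[0,0,-0.5],"dp":[-0.05,0.22,0],"gripper":255},{"angular":[0,0,-0.5],"dp":[-0.05,0.22,0],"gripper":255}]'
python3 -m pendant '[{"angular":[0,0,-0.5],"dp":[-0.05,0.22,0],"gripper":255},{"angular":[0,0,-0.5],"dp":[-0.05,0.22,0],"gripper":255},{"angular":[0,0,-0.5],"dp":[-0.05,0.22,0],"gripper":255},{"angular":[0,0,-0.5],"dp":[-0.05,0.22,0],"gripper":255},{"angular":[0,0,-0.5],"dp":[-0.05,0.22,0],"gripper":255}]'
python3 chk.py
python3 -m pendant '[{"angular":[0,0,-0.5],"dp":[-0.05,0.22,0],"gripper":255},{"angular":[0,0,-0.5],"dp":[-0.05,0.22,0],"gripper":255},{"angular":[0,0,-0.5],"dp":[-0.05,0.22,0],"gripper":255},{"angular":[0,0,-0.5],"dp":[-0.05,0.22,0],"gripper":255},{"angular":[0,0,-0.5],"dp":[-0.05,0.22,0],"gripper":255}]'
python3 chk.py
cat > look.py <<'E'
import sys
from h import *
n=sys.argv[1]; c=manip.get_calibration("wrist"); p,_=manip.capture("wrist"); cv2.imwrite(f"pics/{n}.png",p)
C=np.array([.534,.0045]); th=lambda w:np.degrees(np.arctan2(-(w[1]-C[1]),-(w[0]-C[0])))
for nm,lo,hi,z in(("red",(0,150,100),(6,255,255),.021),("orange",(7,180,100),(16,255,255),.073),("white",(0,0,200),(180,50,255),.030)):
    for A,ce in blobs(p,lo,hi,6):
        w=ray(c,ce,z); r=np.hypot(*(w[:2]-C))
        if r<.13 and (nm!="white" or r>.085): print(nm,A,ce.round(),w.round(4),"r",r.round(3),"th",th(w).round(1))
E
python3 look.py w3
```

```text
time: 4.78
tcp_pos: [0.4499, -0.0207, 0.054]
tcp_rot: [3.141, -0.001, 0.524]
wrist_force: [1.0, 1.8, -0.2]
grip_width: 0.0001
grip_force: 0.7
time: 5.2
tcp_pos: [0.4585, -0.0413, 0.0539]
tcp_rot: [3.141, -0.0, 0.786]
wrist_force: [0.1, 2.1, -0.4]
grip_width: -0.0
grip_force: 0.7
axis in tool x,y: 0.0858 0.021 yaw 45.0 ring angle if in contact at 20.5 mm: 44.7
time: 5.62
tcp_pos: [0.4723, -0.059, 0.0539]
tcp_rot: [-3.141, -0.0, 1.048]
wrist_force: [-0.1, 1.7, 0.8]
grip_width: -0.0003
grip_force: 0.7
axis in tool x,y: 0.0859 0.0218 yaw 60.0 ring angle if in contact at 20.5 mm: 59.2
red 383 [376. 234.] [ 0.5388 -0.1032  0.021 ] r 0.108 th 92.6
orange 1590 [295. 251.] [ 0.4939 -0.0578  0.073 ] r 0.074 th 57.2
white 27159 [ 85. 148.] [0.412  0.0386 0.03  ] r 0.127 th -15.6
```

View pics/w3.png

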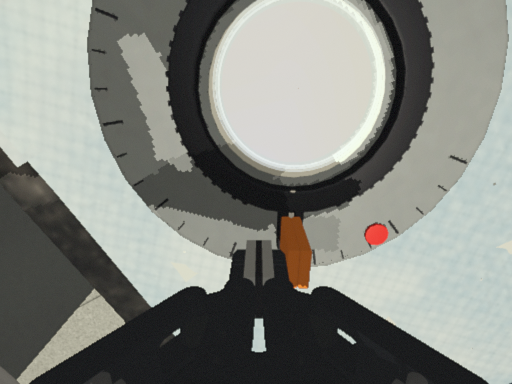

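The tab at (295,250) is being pushed along toward the red dot at (376,234). I'll go on to about 88°, back off, rise and measure.

```bash

python3 -m pendant '[{"angular":[0,0,-0.5],"dp":[-0.05,0.22,0],"gripper":255},{"angular":[0,0,-0.5],"dp":[-0.05,0.22,0],"gripper":255},{"angular":[0,0,-0.5],"dp":[-0.05,0.22,0],"gripper":255},{"angular":[0,0,-0.5],"dp":[-0.05,0.22,0],"gripper":255},{"angular":[0,0,-0.5],"dp":[-0.05,0.22,0],"gripper":255}]'
python3 -m pendant '[{"angular":[0,0,-0.5],"dp":[-0.05,0.23,0],"gripper":255},{"angular":[0,0,-0.5],"dp":[-0.05,0.23,0],"gripper":255},{"angular":[0,0,-0.5],"dp":[-0.05,0.22,0],"gripper":255},{"angular":[0,0,-0.4],"dp":[-0.04,0.18,0],"gripper":255},{"angular":[0,0,-0.2],"dp":[-0.02,0.1,0],"gripper":255}]'
python3 chk.py
python3 -m pendant '[{"angular":[0,0,0],"dp":[0,0,0],"gripper":255},{"angular":[0,0,0],"dp":[0,-0.5,0],"gripper":255},{"angular":[0,0,0],"dp":[-1,-0.5,-0.5],"gripper":255},{"angular":[0,0,0],"dp":[-1,0,-1],"gripper":255},{"angular":[0,0,0],"dp":[0,0,-1],"gripper":255}]'
python3 -m pendant '[{"angular":[0,0,0],"dp":[-1,0,-1],"gripper":255},{"angular":[0,0,0],"dp":[-1,0,-1],"gripper":255},{"angular":[0,0,0],"dp":[-1,0,-1],"gripper":255},{"angular":[0,0,0],"dp":[0,0,-1],"gripper":255},{"angular":[0,0,0],"dp":[0,0,0],"gripper":255}]'
python3 look.py w4
```

```text
time: 6.08
tcp_pos: [0.49, -0.0725, 0.0538]
tcp_rot: [-3.141, 0.0, 1.309]
wrist_force: [-1.4, -0.4, -0.1]
grip_width: -0.0001
grip_force: 0.8
time: 6.5
tcp_pos: [0.5085, -0.0803, 0.0538]
tcp_rot: [-3.142, 0.0, 1.528]
wrist_force: [-1.0, -0.8, 0.9]
grip_width: 0.0004
grip_force: 0.7
axis in tool x,y: 0.0858 0.0219 yaw 87.5 ring angle if in contact at 20.5 mm: 86.6
time: 6.92
tcp_pos: [0.4861, -0.1212, 0.1039]
tcp_rot: [-3.141, 0.001, 1.524]
wrist_force: [0.2, -0.5, 1.0]
grip_width: 0.0
grip_force: 0.0
time: 7.33
tcp_pos: [0.4858, -0.1808, 0.1875]
tcp_rot: [3.135, 0.003, 1.524]
wrist_force: [0.2, -0.2, 0.8]
grip_width: 0.0002
grip_force: 0.0
red 186 [306.  99.] [ 0.5387 -0.1037  0.021 ] r 0.108 th 92.5
orange 548 [301.  71.] [ 0.5262 -0.0798  0.073 ] r 0.085 th 84.7
white 30 [185.  46.] [ 0.4243 -0.0512  0.03  ] r 0.123 th 26.9
white 19 [192.  55.] [ 0.4295 -0.0589  0.03  ] r 0.122 th 31.2
white 35 [187.  60.] [ 0.4238 -0.0629  0.03  ] r 0.129 th 31.4
white 25 [194.  67.] [ 0.4303 -0.069   0.03  ] r 0.127 th 35.3
white 37 [202.  73.] [ 0.4366 -0.0751  0.03  ] r 0.126 th 39.3
white 28 [209.  80.] [ 0.4432 -0.0812  0.03  ] r 0.125 th 43.3
white 36 [216.  87.] [ 0.449  -0.0875  0.03  ] r 0.125 th 47.3
white 8 [223.  95.] [ 0.4557 -0.0959  0.03  ] r 0.127 th 52.0
white 9 [227.  98.] [ 0.4596 -0.0985  0.03  ] r 0.127 th 54.2
white 8 [241. 101.] [ 0.4729 -0.1021  0.03  ] r 0.123 th 60.2
white 7 [234. 106.] [ 0.4661 -0.106   0.03  ] r 0.13 th 58.4
white 26 [248. 106.] [ 0.4792 -0.1072  0.03  ] r 0.124 th 63.9
white 6 [260. 109.] [ 0.4914 -0.1103  0.03  ] r 0.122 th 69.6
white 14 [273. 120.] [ 0.5045 -0.1213  0.03  ] r 0.129 th 76.8
```

View pics/w4.png

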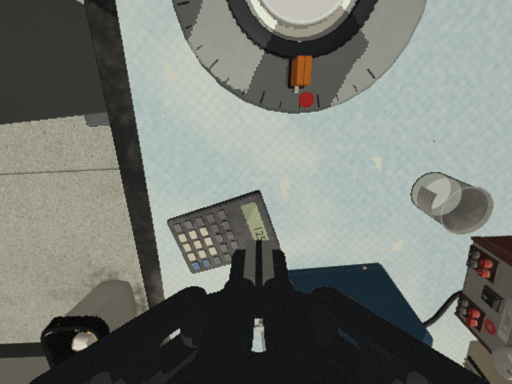

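The pointer tip shows near (296,90), a little left of the red dot at (306,99). I'll measure it locally.

```bash
cat > tip.py <<'E'
import sys
from h import *
p=cv2.imread(f"pics/{sys.argv[1]}.png"); c=manip.get_calibration("wrist"); C=np.array([.534,.0045])
th=lambda w:round(float(np.degrees(np.arctan2(-(w[1]-C[1]),-(w[0]-C[0])))),2)
h=cv2.cvtColor(p,cv2.COLOR_BGR2HSV)
m=cv2.inRange(h,np.array((0,0,150)),np.array((180,60,255)))
n,_,st,ce=cv2.connectedComponentsWithStats(m)
for i in range(1,n):
    w=ray(c,ce[i],.030); r=np.hypot(*(w[:2]-C))
    if .09<r<.108 and 70<th(w)<110: print("white",st[i],ce[i].round(1),r.round(4),th(w))
for A,ce in blobs(p,(0,150,100),(6,255,255),30):
    w=ray(c,ce,.021); print("red",ce.round(1),th(w))
E
python3 tip.py w4; python3 -c "
import cv2;p=cv2.imread('pics/w4.png');cv2.imwrite('pics/w4c.png',cv2.resize(p[45:115,265:345],None,fx=8,fy=8,interpolation=cv2.INTER_NEAREST))"
```

```text
white [295  86   3   7  16] [296.2  89.2] 0.0971 85.33
white [340  89   2   3   4] [340.5  90.2] 0.1057 109.51
red [305.9  99.4] 91.64
red [486.7 263.7] 126.4
red [484.5 273.4] 125.22
red [474.2 313.5] 120.61
```

View pics/w4c.png

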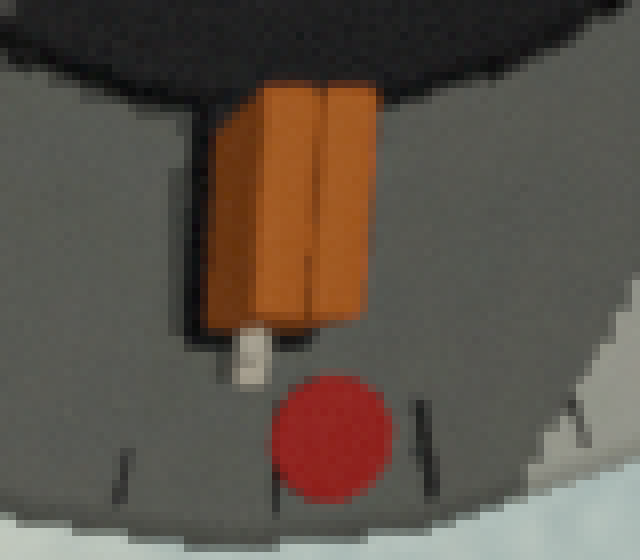

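```bash

python3 -m pendant '[{"angular":[0,0,0],"dp":[0,0,1],"gripper":255},{"angular":[0,0,0],"dp":[1,0,1],"gripper":255},{"angular":[0,0,0],"dp":[1,0,1],"gripper":255},{"angular":[0,0,0],"dp":[1,0,1],"gripper":255},{"angular":[0,0,0],"dp":[0,0,1],"gripper":255}]'
python3 -m pendant '[{"angular":[0,0,0],"dp":[1,0,1],"gripper":255},{"angular":[0,0,0],"dp":[1,0,0.5],"gripper":255},{"angular":[0,0,-0.5],"dp":[-0.1,0.2,0],"gripper":255},{"angular":[0,0,-0.5],"dp":[-0.1,0.2,0],"gripper":255},{"angular":[0,0,0],"dp":[0,0,0],"gripper":255}]'
python3 chk.py
```

```text
time: 7.8
tcp_pos: [0.4854, -0.1152, 0.0816]
tcp_rot: [-3.139, -0.002, 1.529]
wrist_force: [0.1, 0.8, -0.9]
grip_width: 0.0004
grip_force: 0.0
time: 8.22
tcp_pos: [0.4962, -0.0823, 0.0524]
tcp_rot: [-3.14, -0.001, 1.634]
wrist_force: [-0.7, -0.3, -0.4]
grip_width: 0.0002
grip_force: 0.0
axis in tool x,y: 0.0842 0.0432 yaw 93.6 ring angle if in contact at 20.5 mm: 79.0
```

```bash

python3 -m pendant '[{"angular":[0,0,0],"dp":[0,0.4,0],"gripper":255},{"angular":[0,0,0],"dp":[0,0.3,0],"gripper":255},{"angular":[0,0,0],"dp":[0,0.2,0],"gripper":255},{"angular":[0,0,0],"dp":[0,0.13,0],"gripper":255},{"angular":[0,0,0],"dp":[0,0,0],"gripper":255}]'
python3 chk.py
python3 -m pendant '[{"angular":[0,0,0],"dp":[0,-0.5,0],"gripper":255},{"angular":[0,0,0],"dp":[-1,-0.5,-0.5],"gripper":255},{"angular":[0,0,0],"dp":[-1,0,-1],"gripper":255},{"angular":[0,0,0],"dp":[0,0,-1],"gripper":255},{"angular":[0,0,0],"dp":[-1,0,-1],"gripper":255}]'
python3 -m pendant '[{"angular":[0,0,0],"dp":[-1,0,-1],"gripper":255},{"angular":[0,0,0],"dp":[-1,0,-1],"gripper":255},{"angular":[0,0,0],"dp":[0,0,-1],"gripper":255},{"angular":[0,0,0],"dp":[0,0,0],"gripper":255},{"angular":[0,0,0],"dp":[0,0,0],"gripper":255}]'
python3 look.py w5 | grep -v white; python3 tip.py w5;  python3 -c "
import cv2;p=cv2.imread('pics/w5.png');cv2.imwrite('pics/w5c.png',cv2.resize(p[35:115,255:355],None,fx=7,fy=7,interpolation=cv2.INTER_NEAREST))"
```

```text
time: 8.63
tcp_pos: [0.5175, -0.082, 0.0534]
tcp_rot: [3.141, 0.0, 1.631]
wrist_force: [-0.2, 0.1, 0.7]
grip_width: 0.0
grip_force: 0.0
axis in tool x,y: 0.0853 0.0217 yaw 93.5 ring angle if in contact at 20.5 mm: 92.7
time: 9.05
tcp_pos: [0.5001, -0.1418, 0.1243]
tcp_rot: [-3.141, -0.002, 1.632]
wrist_force: [-0.4, 0.8, -0.1]
grip_width: 0.0
grip_force: 0.0
time: 9.47
tcp_pos: [0.5035, -0.1833, 0.1844]
tcp_rot: [3.139, 0.001, 1.631]
wrist_force: [0.0, -0.5, -0.2]
grip_width: 0.0
grip_force: 0.0
red 180 [298. 102.] [ 0.5387 -0.1038  0.021 ] r 0.108 th 92.5
orange 541 [305.  73.] [ 0.535  -0.0799  0.073 ] r 0.084 th 90.7
white [298  89   3   6  15] [299.   91.6] 0.0975 91.38
red [297.9 102.3] 91.85
red [459.5 284.1] 126.38
red [456.  293.4] 125.14
red [443.  331.8] 120.62
```

View pics/w5c.png

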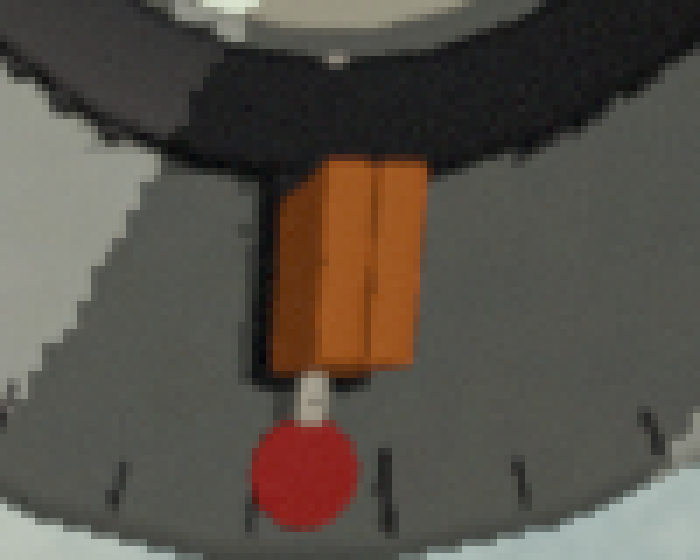

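The pointer meets the red dot at its middle: tip (299,92), dot (298,102), within about 0.5°. Now on to the small green button.

```bash

python3 -m pendant '[{"angular":[0,0,0],"dp":[0.98,-0.08,0],"gripper":255},{"angular":[0,0,0],"dp":[0.98,-0.08,0],"gripper":255},{"angular":[0,0,0],"dp":[0.98,-0.08,0],"gripper":255},{"angular":[0,0,0],"dp":[0.98,-0.08,0],"gripper":255},{"angular":[0,0,0],"dp":[0.98,-0.08,0],"gripper":255}]'
python3 -m pendant '[{"angular":[0,0,0],"dp":[0.98,-0.08,0],"gripper":255},{"angular":[0,0,0],"dp":[0.98,-0.08,0],"gripper":255},{"angular":[0,0,0],"dp":[0.98,-0.08,0],"gripper":255},{"angular":[0,0,0],"dp":[0.98,-0.08,0],"gripper":255},{"angular":[0,0,0],"dp":[0.98,-0.08,0],"gripper":255}]'
python3 -m pendant '[{"angular":[0,0,0],"dp":[0.98,-0.08,0],"gripper":255},{"angular":[0,0,0],"dp":[0.98,-0.08,0],"gripper":255},{"angular":[0,0,0],"dp":[0.98,-0.08,0],"gripper":255},{"angular":[0,0,0],"dp":[0.98,-0.08,0],"gripper":255},{"angular":[0,0,0],"dp":[0.98,-0.08,0],"gripper":255}]'
python3 -m pendant '[{"angular":[0,0,0],"dp":[0.98,-0.08,0],"gripper":255},{"angular":[0,0,0],"dp":[0.98,-0.08,0],"gripper":255},{"angular":[0,0,0],"dp":[0.98,-0.08,0],"gripper":255},{"angular":[0,0,0],"dp":[0.98,-0.08,0],"gripper":255},{"angular":[0,0,0],"dp":[0.98,-0.08,0],"gripper":255}]'
python3 -m pendant '[{"angular":[0,0,0],"dp":[0.98,-0.08,0],"gripper":255},{"angular":[0,0,0],"dp":[0.0,0,0],"gripper":255},{"angular":[0,0,0],"dp":[0,0,0],"gripper":255},{"angular":[0,0,0],"dp":[0,0,0],"gripper":255},{"angular":[0,0,0],"dp":[0,0,0],"gripper":255}]'
python3 - <<'E'
from h import *
c=manip.get_calibration("wrist"); p,_=manip.capture("wrist"); cv2.imwrite("pics/w6.png",p)
s=manip.read_state(); t=np.array(s["tcp_pos"]); yaw=s["tcp_rot"][2]
for A,ce in blobs(p,(55,120,40),(85,255,255),100):
    w=ray(c,ce,.022); d=w-t; print(A,ce.round(),w.round(4),"tool dx,dy,dz mm",1e3*np.array([d@[np.cos(yaw),np.sin(yaw),0],d@[np.sin(yaw),-np.cos(yaw),0],-d[2]]).round(4))
E
```

```text
time: 9.93
tcp_pos: [0.4881, -0.084, 0.182]
tcp_rot: [-3.139, -0.001, 1.632]
wrist_force: [-0.4, -0.6, 0.6]
grip_width: 0.0001
grip_force: 0.0
time: 10.35
tcp_pos: [0.474, 0.0132, 0.1821]
tcp_rot: [-3.139, -0.001, 1.632]
wrist_force: [0.4, 0.6, 0.6]
grip_width: 0.0001
grip_force: 0.0
time: 10.77
tcp_pos: [0.4599, 0.1104, 0.1821]
tcp_rot: [-3.139, -0.0, 1.633]
wrist_force: [0.8, -1.0, 0.5]
grip_width: 0.0002
grip_force: 0.0
time: 11.18
tcp_pos: [0.4459, 0.2075, 0.1821]
tcp_rot: [-3.139, 0.001, 1.633]
wrist_force: [1.0, 0.0, -0.0]
grip_width: -0.0001
grip_force: 0.0
time: 11.6
tcp_pos: [0.4443, 0.2251, 0.183]
tcp_rot: [-3.141, 0.001, 1.631]
wrist_force: [-0.2, -0.1, 0.6]
grip_width: 0.0002
grip_force: 0.0
2420 [363.  37.] [0.5335 0.3667 0.022 ] tool dx,dy,dz mm [136.1  97.4 161.1]
620 [503.  68.] [0.6734 0.3486 0.022 ] tool dx,dy,dz mm [109.6 236.  161.1]
1095 [254.  78.] [0.4332 0.3244 0.022 ] tool dx,dy,dz mm [ 99.9  -5.3 161.1]
```

View pics/w6.png

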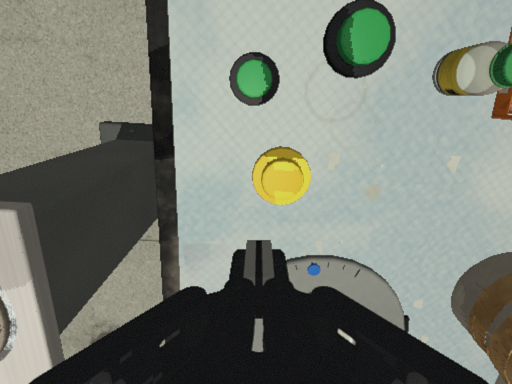

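The small green button is at (254,78), giving world (0.433, 0.324), clear of the yellow one and the larger green one. I'll move above it and press.

```bash

python3 -m pendant '[{"angular":[0,0,0],"dp":[1,-0.06,0.2],"gripper":255},{"angular":[0,0,0],"dp":[1,-0.05,0.2],"gripper":255},{"angular":[0,0,0],"dp":[1,-0.05,0.2],"gripper":255},{"angular":[0,0,0],"dp":[1,-0.05,0.2],"gripper":255},{"angular":[0,0,0],"dp":[1,-0.05,0.2],"gripper":255}]'
python3 -m pendant '[{"angular":[0,0,0],"dp":[0,0,1],"gripper":255},{"angular":[0,0,0],"dp":[0,0,1],"gripper":255},{"angular":[0,0,0],"dp":[0,0,1],"gripper":255},{"angular":[0,0,0],"dp":[0,0,1],"gripper":255},{"angular":[0,0,0],"dp":[0,0,1],"gripper":255}]'
python3 -m pendant '[{"angular":[0,0,0],"dp":[0,0,0.5],"gripper":255},{"angular":[0,0,0],"dp":[0,0,0],"gripper":255},{"angular":[0,0,0],"dp":[0,0,0],"gripper":255},{"angular":[0,0,0],"dp":[0,0,0],"gripper":255},{"angular":[0,0,0],"dp":[0,0,0],"gripper":255}]'
```

```text
time: 12.07
tcp_pos: [0.4334, 0.3254, 0.1632]
tcp_rot: [3.142, 0.0, 1.63]
wrist_force: [0.4, -0.4, -0.7]
grip_width: 0.0001
grip_force: 0.0
time: 12.48
tcp_pos: [0.4335, 0.3246, 0.0626]
tcp_rot: [3.141, 0.0, 1.631]
wrist_force: [0.1, 0.3, 0.3]
grip_width: -0.0003
grip_force: 0.0
time: 12.9
tcp_pos: [0.434, 0.3256, 0.0547]
tcp_rot: [3.139, -0.001, 1.632]
wrist_force: [0.1, -0.2, -0.4]
grip_width: -0.0001
grip_force: 0.0
```

```bash

python3 -m pendant '[{"angular":[0,0,0],"dp":[0,0,0.4],"gripper":255},{"angular":[0,0,0],"dp":[0,0,0.4],"gripper":255},{"angular":[0,0,0],"dp":[0,0,0.35],"gripper":255},{"angular":[0,0,0],"dp":[0,0,0.2],"gripper":255},{"angular":[0,0,0],"dp":[0,0,0.15],"gripper":255}]'
python3 -m pendant '[{"angular":[0,0,0],"dp":[0,0,0.1],"gripper":255},{"angular":[0,0,0],"dp":[0,0,0.1],"gripper":255},{"angular":[0,0,0],"dp":[0,0,0.1],"gripper":255},{"angular":[0,0,0],"dp":[0,0,0.1],"gripper":255},{"angular":[0,0,0],"dp":[0,0,0],"gripper":255}]'
```

```text
time: 13.32
tcp_pos: [0.4327, 0.3251, 0.0224]
tcp_rot: [-3.14, 0.001, 1.632]
wrist_force: [0.3, 0.7, 0.8]
grip_width: -0.0003
grip_force: 0.0
time: 13.73
tcp_pos: [0.4328, 0.3251, 0.016]
tcp_rot: [-3.141, 0.0, 1.632]
wrist_force: [-3.4, -2.4, 7.0]
grip_width: 0.0
grip_force: 3.4
```

```bash

python3 -m pendant '[{"angular":[0,0,0],"dp":[0,0,0.07],"gripper":255},{"angular":[0,0,0],"dp":[0,0,0.05],"gripper":255},{"angular":[0,0,0],"dp":[0,0,0],"gripper":255},{"angular":[0,0,0],"dp":[0,0,0],"gripper":255},{"angular":[0,0,0],"dp":[0,0,0],"gripper":255}]'
```

```text
time: 14.15
tcp_pos: [0.433, 0.3252, 0.0157]
tcp_rot: [3.141, -0.0, 1.632]
wrist_force: [-9.2, -4.6, 26.3]
grip_width: -0.0002
grip_force: 13.3
```

It bottomed out: 26 N at z = 15.7 mm. Release, rise and check.

```bash

python3 -m pendant '[{"angular":[0,0,0],"dp":[0,0,-0.3],"gripper":255},{"angular":[0,0,0],"dp":[0,0,-0.6],"gripper":255},{"angular":[0,0,0],"dp":[0,0,-1],"gripper":255},{"angular":[0,0,0],"dp":[0,0,-1],"gripper":255},{"angular":[0,0,0],"dp":[0,0,-1],"gripper":255}]'
python3 -m pendant '[{"angular":[0,0,0],"dp":[-1,0,-1],"gripper":255},{"angular":[0,0,0],"dp":[-1,0,-1],"gripper":255},{"angular":[0,0,0],"dp":[-1,0,-1],"gripper":255},{"angular":[0,0,0],"dp":[-1,0,0],"gripper":255},{"angular":[0,0,0],"dp":[-1,0,0],"gripper":255}]'
python3 -m pendant '[{"angular":[0,0,0],"dp":[0,0,0],"gripper":255},{"angular":[0,0,0],"dp":[0,0,0],"gripper":255},{"angular":[0,0,0],"dp":[0,0,0],"gripper":255},{"angular":[0,0,0],"dp":[0,0,0],"gripper":255},{"angular":[0,0,0],"dp":[0,0,0],"gripper":255}]'
python3 - <<'E'
from h import *
a,_=manip.capture("scene"); b,_=manip.capture("wrist")
a=cv2.resize(a[140:310,220:340],None,fx=3.3,fy=3.3,interpolation=cv2.INTER_CUBIC)
o=np.zeros((561,800,3),np.uint8); o[:a.shape[0],:a.shape[1]]=a; b=cv2.resize(b,(400,300)); o[:300,400:]=b
cv2.imwrite("pics/f.png",o)
E
```

```text
time: 14.57
tcp_pos: [0.4335, 0.3255, 0.0919]
tcp_rot: [3.141, -0.0, 1.632]
wrist_force: [0.6, 0.6, 0.0]
grip_width: 0.0004
grip_force: 0.0
time: 14.98
tcp_pos: [0.4404, 0.2251, 0.1526]
tcp_rot: [3.137, -0.001, 1.632]
wrist_force: [0.5, 0.6, 0.4]
grip_width: 0.0003
grip_force: 0.0
time: 15.4
tcp_pos: [0.4392, 0.2262, 0.1508]
tcp_rot: [-3.141, 0.0, 1.633]
wrist_force: [-0.8, 1.2, 0.2]
grip_width: 0.0003
grip_force: 0.0
```

View pics/f.png

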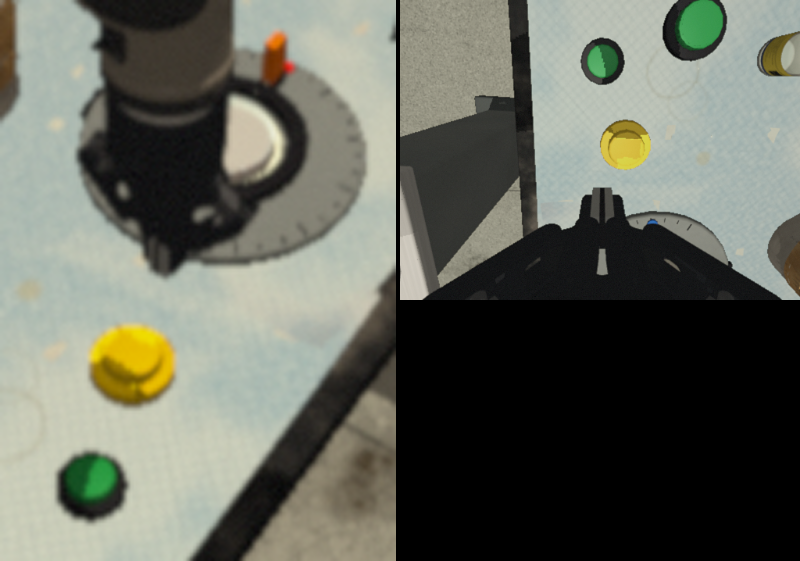

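The picture shows the tab at (275,58) standing by the red dot at (288,68), the small green button up again at (92,480), and the arm clear of everything.

```bash
python3 -c "
from station import manip
print(manip.finish_job())"
```

```text
the job is handed in; nothing more can be done
None
```

The job is handed in at about 15 s: the ring's pointer measured within about 0.5° of the red dot's middle before the button press, the small green lamp button was pressed to its stop (26 N) and came back up, and the arm ended clear of everything.

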